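# Snap the fuel filter's collar shut with the pliers

## Robot

A 6-joint arm with a two-finger parallel gripper is mounted at the origin on the work surface. World frame = base frame: x ahead of the robot, y to its left, z up, the work surface at z = 0. Lengths are in m, angles in degrees, forces in N, time in s.
With the tool pointing down it reaches from about 0.4 to 0.825 m from the base axis. Payload 7 kg.
Tool frame: the origin (TCP) lies at the centre of the arm's flange, where the gripper is bolted on; the fingertips stand 178 mm ahead of it and the grasp point (between the pads) lies 159 mm ahead of it (tip_reach is the distance from the TCP to the fingertips, in m); z points along the fingers, y is the line along which they close (so a half turn about z gives the same grasp; the last joint's range is limited). The gripper opens to 88 mm and grips with 3 to 60 N. Pads are 19 mm wide; open, the fingers measure 130 mm over their backs; the gripper's body (78 mm by 193 mm) begins 47 mm behind the grasp point.
Start: joints at [16.507, 20.546, 0.682, 0, -70.136, -16.507], TCP at [0.675, -0, 0.405] pointing down, gripper open.
Joint ranges: [-176.03, 176.03], [-82.01, 121.73], [-58.28, 71.71], [-173.87, 95.51], [-174.79, -0.11], [-173.66, 173.66]. Speed limits (degrees/s): [136.94, 136.94, 172.46, 180, 180, 180].

## Interface

Orientations are given as [roll, pitch, yaw] about the fixed x, y, z axes, in that order (R = Rz(yaw) Ry(pitch) Rx(roll)).
In Python, from plant import * gives the robot as it stands.
- The arm moves only by the shell command python3 -m handwheel 'ROWS'. ROWS is JSON, a list of rows, each a list of 7 numbers: the opening, from -1 (shut) to 1 (fully open), then the shift along the tool's x, y, z as a fraction of full scale, then the turn, a rotation vector about the tool's x, y, z as a fraction of full scale. A call has 1 to 5 rows; each row shifts and turns the commanded pose from where the row before left it, along the tool's axes as they then stand; what a row does not reach is not made up. Full scale, the value 1, is 0.025 m for a shift and 6 degrees for a turn. A row lasts 1/8 s, in which the tool goes at most 62.5 mm and 10.7 degrees, less where a joint would pass 70% of its speed; a pose out of reach is approached as far as the arm can. A call with a number of a shift or a turn outside -1 to 1 is refused whole. A call with a gripper value outside its range is refused whole. The fingers move at their own pace and stop on an object; the grip force is fixed at half the most. Time passes only in rows, so rows that do not move let the fingers close. It gives the time, the measured TCP pose, the force, the opening and the grip force at its end, in the units of the state.
- get_obs(): the state, without advancing time (a new reading comes with each control period).
- snapshot(name): name is "scene" or "side" or "wrist"; returns a dict with "color" (400x640x3 uint8, red, green, blue), "fx", "fy", "cx", "cy" (pixels), "R" (3x3) and "t" (3): a world point X has camera coordinates R X + t; the wrist camera has in their place "tool_from_camera" (4x4, takes a point from camera to tool coordinates, whose origin is the TCP and whose axes are the flange's). Camera axes: x right, y down, z forward; pixel columns grow to the right and rows downward; lengths in m; the calibration is good to about 2 mm. A picture is of the moment at which its call begins: read the wrist's pose just before it. There is no depth.
- close_job(): hands the job in; it is judged then, once.
The state is a dict: "clock": time; "joint_pos": joint angles; "qvel": joint speeds; "tau": joint torques, N m; "tool_pos": TCP position; "orientation": TCP orientation; "force": force on the tool from outside, world axes, zero at the start; "moment": the same for the moment, N m; "opening": finger opening in m; "gripper_force": force on a finger pad.
Only numpy, scipy, OpenCV 4.12 (cv2) and the standard library are available. Lean on these libraries where they do the work, as an engineer would, in place of code of your own. Each camera call takes 0.05 s, during which the arm holds its last target. There are 200 camera calls.

## Task

One of the two fuel filters on the bench still has its snap collar open: pick up the red-handled pliers, set the jaws over the two ears of that collar and squeeze until the orange hook clicks in behind its steel catch and holds by itself. Feel for the click and stop squeezing there, so that neither ear is overloaded, and work the collar only with the pliers, never with the gripper itself. Then lay the pliers down flat on the blue mat, without dropping them, let go, and leave everything else on the bench where it is.

Things in the scene. Friction and masses are not known exactly. Their poses are not given: they have to be found in the camera images.
- filter: Fuel filter still to be fastened: white can, 52 mm diameter, amber bowl below, aluminium head, 136 mm high, on a grey steel bracket (foot 105 x 100 mm, upright plate behind the can), fixed to the bench. Origin: underside of the foot on the can's axis, z up; the collar's two ears stick out from the can towards -x. Brass hose barbs point to +y and -y at 118 mm height, ending 54 mm out.
- filter_fixed: Black, unmoving half of the snap collar on the filter's -y side; frame and origin of filter. Its ear is a plate 4 mm thick, 65 to 91 mm above the bench, 28 to 53 mm out from the can's axis along -x; outer face at y = -6 mm, inner face at y = -2 mm. On its top sits a steel catch plate (ramped tooth, 12 mm wide, brass screw). The ear cracks above about 18 N; it does not yield.
- filter_swing: Orange swinging half of the collar on the filter's +y side, with an ear of the same size (cracks above about 18 N). Hinged on a vertical pin at x = +34 mm, y = 0 of the filter's frame (this body's origin, at bench height). A spring pushes it open with 3 to 4.5 N at the ear; unless latched it springs fully open, its ear's outer face then 20 mm from the fixed ear's inner face at the ear's end.
- hook (a point): Tip of the orange sprung hook on top of the swinging ear, 92 to 99 mm above the bench: keep the jaws below it. As the ears close it climbs the catch (9 to 15 N at the ears), then drops behind it with a click and the ear load falls below 5 N; 0.5 mm past the latched rest position is a hard stop. The catch plate is adjustable, set differently on each collar: the click must be felt.
- ear_fixed (a point): Middle of the fixed ear's inner face: 43 mm out from the can's axis along -x of the filter, 78 mm above the bench.
- ear_swing (a point): Middle of the swinging ear's inner face, 78 mm above the bench. Its distance from ear_fixed is 14.5 mm with the collar open and 1 to 7.5 mm latched and let go, depending on how the catch is set. As only this ear moves, the pliers must be let drift towards the fixed ear's side (-y of the filter) during the squeeze, or the fixed ear takes the whole load.
- pliers: Flat-jaw pliers with red handles, 160 mm long, 16 mm thick, about 150 g, lying flat with the jaws apart, balancing about 48 mm behind the pivot. Origin: on the pivot's axis at the underside; z along the pivot, up; at rest the jaws point to +x and the tool is symmetric about its x axis. This body is the half with the jaw on +y; it turns with its handle as the pliers close.
- pliers_grip (a point): Where to hold the pliers: between the two red handles, 56 mm behind the pivot, 8 mm above the underside. Handles are 16 mm high, straight, 27 to 107 mm behind the pivot, 62 mm over their outsides here when open (about 37 mm with the jaw flats parallel). Empty, the return spring needs about 11 N on the handles here to start and 0.2 N more per mm of closing; about 0.8 of the ear load adds to it.
- pliers_jaws (a point): Between the jaws, 43 mm ahead of the pivot, 8 mm above the underside. Jaws are 10 mm high, 7 mm thick, reach 53 mm ahead of the pivot, and stand 31 mm apart here when open; their flats are parallel at 12 mm apart, and close to 10 mm or less. The jaw gap shrinks about 0.8 times as fast as the handles' width at pliers_grip.
- mat: Blue rubber mat, 200 x 240 mm (x, y), 4 mm thick, fixed to the bench; origin at the centre of its underside.
- done: A second fuel filter of the same build whose collar is already latched; fixed to the bench, same frame as filter. Leave it alone.
- spanner: Steel spanner, 180 mm long, lying on the bench; origin under its middle.
- screwdriver: Red-handled screwdriver, 200 mm long, lying on the bench; origin under its middle.
- tin: Open steel tin, 72 mm across, 100 mm high; origin under its centre.
- grease: Jar with a red cap, 68 mm across, 75 mm high; origin under its centre.
- spray: Blue can, 56 mm across, 190 mm high; origin under its centre.
- socket_a: Steel socket, 32 mm across, 40 mm high, standing; origin under its centre.
- socket_b: Steel socket, 26 mm across, 50 mm high, standing; origin under its centre.
Mind the look-alikes: they are no part of the job. There is more than one size of the pliers; the one meant has the size given above.

How it is judged (in metres and radians):
On the way, in this order (a step that is already met when the one before it is completed fails the run):
1. the pliers are picked up off the mat (height (world z) of pliers above 0.04 m), for 0.2 s.
2. the jaws squeeze both ears together (a jaw on each ear, ears less than 12 mm apart) (distance between ear_fixed and ear_swing below 0.012 m and contact force between pliers and filter_fixed above 0.5 N and contact force between pliers and filter_swing above 0.5 N), for 0.02 s.
At the end, for the whole second after the job is handed in: The collar stays latched by itself (ear sites less than 9 mm apart) with the pliers away from the filter; the pliers lie flat on the mat (pivot within the mat's outline or at most 10 mm past its edge, underside within 8 mm of the mat's top, tilt under 0.15 rad), at rest (distance between ear_fixed and ear_swing below 0.009 m and not (contact force between pliers and filter above 0.05 N) and x of pliers in the frame of mat between -0.11 and 0.11 m and y of pliers in the frame of mat between -0.13 and 0.13 m and height (world z) of pliers below 0.012 m and angle between pliers's own z axis and vertical below 0.15 rad and linear speed of pliers below 0.02 m/s); the robot touches nothing.
It fails at once if an ear of the collar is overloaded: more than 18 N from the pliers (contact force between pliers and filter_fixed above 18 N or contact force between pliers and filter_swing above 18 N).
It fails at once if the gripper's fingers press on the filter or its collar (contact force between the fingers and filter above 2 N).
It fails at once if the pliers are dropped: out of the fingers and falling faster than 0.6 m/s (contact force between the fingers and pliers below 0.1 N and linear speed of pliers above 0.6 m/s).
It fails at once if the finished filter is touched (contact force between anything else and done above 5 N).
It fails at once if a bystander is moved by more than 20 mm (distance of any of spanner, screwdriver, tin, grease, spray, socket_a, socket_b from where it was at the start of the episode above 0.02 m).
It also fails if it takes over 72 s, if anything falls off the work surface, if the arm or the gripper's body presses on something with over 40 N, if the wrist force passes 120 N, or if a joint passes its speed limit or range.

## Working session

There is one attempt and no reset: what is moved stays moved. The work goes in short steps, Python scripts to look and compute and a shell command to move; the robot and the scene stay as the last step left them, time stands still between calls to the robot, and variables do not carry over. Pictures are saved under pics/ and viewed, at most 10 in all, crops included, and the job is handed in when it is done.

```bash
ls; mkdir -p pics; python3 - <<'E'
from plant import *
import cv2
print(get_obs())
for n in("scene","side"):
    s=snapshot(n); cv2.imwrite(f"pics/{n}0.png",s["color"][:,:,::-1]); print(n,s["fx"],s["cx"],s["cy"],s["R"],s["t"])
E
```

```text
pics
{'clock': 0.0, 'joint_pos': array([ 1.65088970e+01,  2.05920939e+01,  6.33440176e-01, -2.07196406e-02,
       -7.01372322e+01, -1.65071977e+01]), 'qvel': array([-0.00696601,  0.03575947, -0.01482332,  0.01388105,  0.01774558,
       -0.03046529]), 'tau': array([-8.00930356e-04, -5.82726967e+01,  2.93058443e+01,  6.99745238e+00,
        6.93249181e-03, -2.06530804e-04]), 'tool_pos': array([6.74799461e-01, 2.28246173e-05, 4.03710591e-01]), 'orientation': array([ 1.79902531e+02, -8.57242612e-03, -9.00053496e+01]), 'force': array([-0.21683492, -0.44625955,  0.15564589]), 'moment': array([ 0.05414121,  0.00509971, -0.00624301]), 'gripper_force': 0.0, 'opening': 0.08772912252569395}
scene 487.58160065083297 317.8438262484188 197.31737563680204 [[ 0.15225165  0.98823089  0.01480367]
 [ 0.82598051 -0.11900069 -0.55099458]
 [-0.54274822  0.09611737 -0.83437751]] [-0.0826336  -0.39245687  1.94213627]
side 412.87043857281054 317.5408577304767 193.40967263309105 [[ 0.86864849 -0.49534201  0.00927875]
 [-0.36530561 -0.65303895 -0.66339426]
 [ 0.33466643  0.57286684 -0.74821251]] [-0.44756293  0.28225464  1.04650559]
```

View pics/scene0.png

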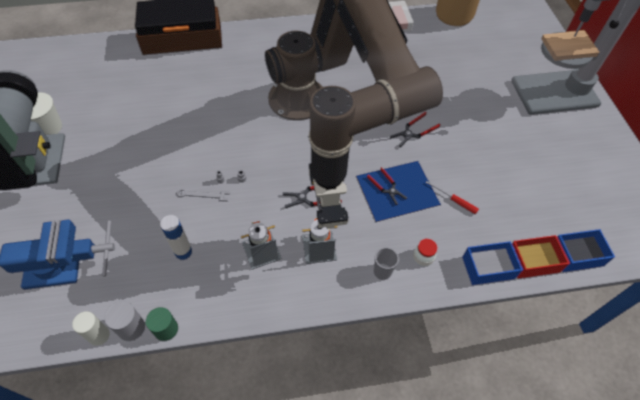

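View pics/side0.png

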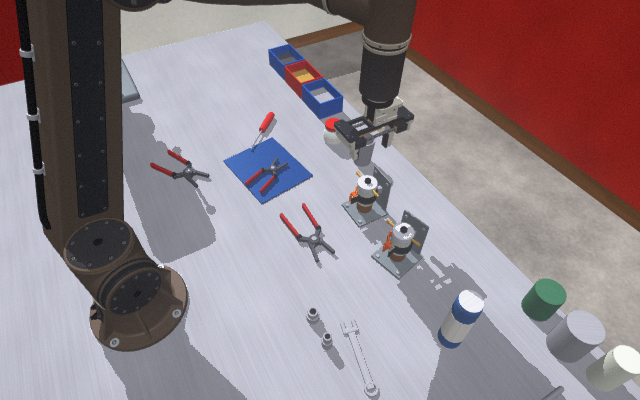

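Pliers candidates in the side view: (188,172) on the bench, (273,172) on the mat, (315,240) on the bench. Filters are at (367,195) and (402,245). The screwdriver at (265,125) is also red-handled. Next is a close crop, with sizes measured from red blobs.

```bash
cat > h.py <<'E'
from plant import *
import cv2, numpy as np
from scipy.spatial.transform import Rotation as Ro
def cam(s,obs=None):
    """K, R(cam->world), centre"""
    if "R" in s: R=np.array(s["R"]).T; c=-R@np.array(s["t"])
    else:
        T=np.array(s["tool_from_camera"]); W=Ro.from_euler('xyz',obs["orientation"],degrees=True).as_matrix()
        R=W@T[:3,:3]; c=W@T[:3,3]+obs["tool_pos"]
    return (s["fx"],s["fy"],s["cx"],s["cy"]),R,c
def ray(C,p):
    (fx,fy,cx,cy),R,c=C; return R@np.array([(p[0]-cx)/fx,(p[1]-cy)/fy,1])
def onz(C,p,z):
    d=ray(C,p); return C[2]+d*(z-C[2][2])/d[2]
def tri(C1,p1,C2,p2):
    A=[];b=[]
    for C,p in((C1,p1),(C2,p2)):
        d=ray(C,p); d/=np.linalg.norm(d); P=np.eye(3)-np.outer(d,d); A.append(P);b.append(P@C[2])
    X=np.linalg.solve(A[0]+A[1],b[0]+b[1]); return X,[np.linalg.norm(A[i]@X-b[i]) for i in(0,1)]
def proj(C,X):
    (fx,fy,cx,cy),R,c=C; q=R.T@(np.array(X)-c); return np.array([fx*q[0]/q[2]+cx,fy*q[1]/q[2]+cy])
def red(im):
    h=cv2.cvtColor(im,cv2.COLOR_RGB2HSV); return ((((h[...,0]<6)|(h[...,0]>172))&(h[...,1]>150)&(h[...,2]>70))*255).astype(np.uint8)
def comps(m,amin=15):
    n,l,st,ce=cv2.connectedComponentsWithStats(m); out=[]
    for i in range(1,n):
        if st[i,4]>=amin:
            pts=np.argwhere(l==i)[:,::-1].astype(np.float32); (c,(w,h),a)=cv2.minAreaRect(pts)
            vx,vy,_,_=cv2.fitLine(pts,cv2.DIST_L2,0,.01,.01).ravel(); t=(pts-pts.mean(0))@[vx,vy]
            out.append((pts.mean(0),st[i,4],pts.mean(0)+t.min()*np.array([vx,vy]),pts.mean(0)+t.max()*np.array([vx,vy])))
    return out
E
python3 - <<'E'
from h import *
s=snapshot("side"); C=cam(s); im=s["color"]
cv2.imwrite("pics/c1.png",cv2.resize(im[140:290,140:440,::-1],(800,400),interpolation=cv2.INTER_CUBIC))
for c,a,e,f in comps(red(im[:,:330])):
    if c[1]>140: print(c.round(),a,[onz(C,p,.012).round(3).tolist() for p in(e,f)])
print("jaw/pivot")
for p in((188,172),(273,172),(315,240)): print(onz(C,p,.012).round(3))
for p in((367,195),(402,245),(228,162),(270,140),(312,174),(263,200)): print(p,onz(C,p,.004 if p[0]<320 else .07).round(3))
E
```

```text
[177. 156.] 51 [[0.223, 0.521, 0.012], [0.259, 0.438, 0.012]]
[161. 169.] 80 [[0.153, 0.484, 0.012], [0.202, 0.405, 0.012]]
[253. 176.] 31 [[0.395, 0.253, 0.012], [0.463, 0.282, 0.012]]
[266. 183.] 29 [[0.422, 0.2, 0.012], [0.484, 0.235, 0.012]]
[310. 214.] 62 [[0.512, 0.086, 0.012], [0.509, -0.006, 0.012]]
[289. 224.] 63 [[0.436, 0.084, 0.012], [0.444, -0.006, 0.012]]
jaw/pivot
[0.251 0.387 0.012]
[0.492 0.252 0.012]
[ 0.478 -0.05   0.012]
(367, 195) [ 0.669 -0.02   0.07 ]
(402, 245) [ 0.651 -0.212  0.07 ]
(228, 162) [0.383 0.375 0.004]
(270, 140) [0.554 0.408 0.004]
(312, 174) [0.602 0.189 0.004]
(263, 200) [0.415 0.165 0.004]
```

View pics/c1.png

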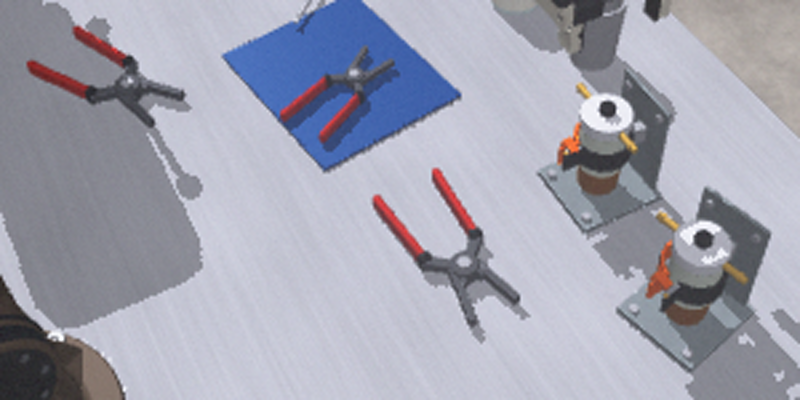

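The crop shows the three pliers. The pair on the mat has handles about 75 mm long and 55 mm between centres, which fits the description; the two on the bench are larger (about 90 mm and 70 mm). I still need to see which collar is open, so I'll look from the wrist.

```bash
python3 - <<'E'
from h import *
o=get_obs(); s=snapshot("wrist"); C=cam(s,o); cv2.imwrite("pics/w1.png",s["color"][:,:,::-1])
print(np.array(s["tool_from_camera"]).round(3),s["fx"],C[2])
for X in((.669,-.02,.1),(.651,-.21,.1),(.49,.25,.01)): print(proj(C,X).round())
E
```

```text
[[ 0.    -0.955 -0.295  0.08 ]
 [ 1.     0.    -0.001  0.002]
 [ 0.001 -0.295  0.955  0.02 ]
 [ 0.     0.     0.     1.   ]] 321.30400318613584 [ 0.67330066 -0.07965494  0.38405045]
[324. 171.]
[350. -87.]
[449. 345.]
```

View pics/w1.png

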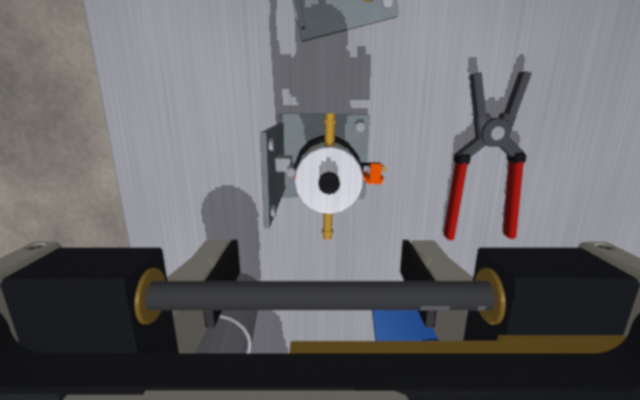

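Filter 1, with its head at (328,180) and orange ear at (375,174), looks closed: the ears are adjacent. I'll look at filter 2.

```bash
python3 -m handwheel '[[1,1,0,0,0,0,0],[1,1,0,0,0,0,0],[1,1,0,0,0,0,0],[1,1,0,0,0,0,0],[1,1,0,0,0,0,0]]'; python3 -m handwheel '[[1,0.6,0.5,0,0,0,0],[1,0,0.5,0,0,0,0],[1,0,0,0,0,0,0]]'; python3 - <<'E'
from h import *
o=get_obs(); s=snapshot("wrist"); C=cam(s,o); im=s["color"]
cv2.imwrite("pics/w2.png",im[:,:,::-1])
print(o["tool_pos"],[proj(C,X).round() for X in((.651,-.21,.1),(.669,-.02,.1))])
E
```

```text
clock: 0.82
tool_pos: [0.6747, -0.1268, 0.4046]
orientation: [180.0, -0.0, -90.0]
force: [0.4, -0.1, 0.0]
opening: 0.0878
gripper_force: 0.0
clock: 1.2
tool_pos: [0.6489, -0.14, 0.4053]
orientation: [-180.0, 0.0, -90.0]
force: [-0.0, -0.0, -0.2]
opening: 0.0877
gripper_force: 0.0
[ 0.64887567 -0.13997018  0.40531765] [array([316., 113.]), array([299., 304.])]
```

View pics/w2.png

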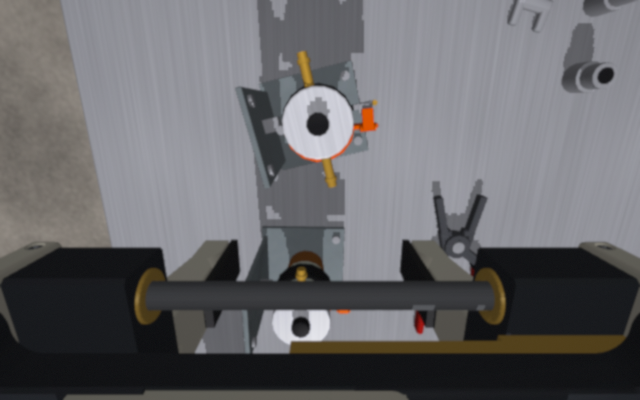

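```bash
python3 - <<'E'
import cv2,numpy as np
a=cv2.imread("pics/w1.png")[110:240,270:400]; b=cv2.imread("pics/w2.png")[60:190,260:390]
cv2.imwrite("pics/ab.png",np.hstack([cv2.resize(x,(400,400),interpolation=cv2.INTER_CUBIC) for x in(a,b)]))
E
```

```text
(no output)
```

View pics/ab.png

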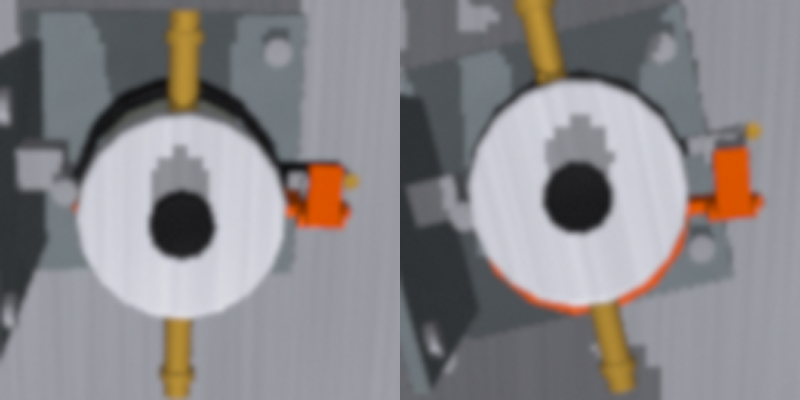

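The right-hand crop, filter 2 near (0.65,-0.21), is the open one: its hook at (735,180) stands apart from the catch screw at (753,130), and the orange half stands off the can. Next I'll measure filter 2, then move over the pliers.

```bash
cat > filt.py <<'E'
from h import *
def filt(im,C,box):
    x0,y0,x1,y1=box; h=cv2.cvtColor(im,cv2.COLOR_RGB2HSV)
    m=((h[...,0]>15)&(h[...,0]<28)&(h[...,1]>110)&(h[...,2]>60)).astype(np.uint8)*255
    k=np.zeros_like(m);k[y0:y1,x0:x1]=255; m&=k
    c=sorted(comps(m,25),key=lambda t:-t[1])[:4]
    for p,a,e,f in c: print("gold",p.round(1),a,onz(C,e,.118).round(4),onz(C,f,.118).round(4))
    w=((h[...,1]<40)&(h[...,2]>165)).astype(np.uint8)*255&k
    cs,_=cv2.findContours(cv2.morphologyEx(w,cv2.MORPH_OPEN,np.ones((5,5))),cv2.RETR_EXTERNAL,cv2.CHAIN_APPROX_NONE)
    b=max(cs,key=cv2.contourArea); p,r=cv2.minEnclosingCircle(b); P=onz(C,p,.130); print("head",p,r,P.round(4), 'r_m',np.linalg.norm(P-onz(C,(p[0]+r,p[1]),.130)))
    o=((h[...,0]>4)&(h[...,0]<13)&(h[...,1]>200)&(h[...,2]>150)).astype(np.uint8)*255&k
    for p,a,e,f in comps(o): print("orange",p,a,onz(C,p,.099).round(4))
E
python3 - <<'E'
from filt import *
o=get_obs(); s=snapshot("wrist"); filt(s["color"],cam(s,o),(262,40,400,200))
E
python3 -m handwheel '[[1,-1,0.5,0,0,0,0],[1,-1,0.5,0,0,0,0],[1,-1,0.5,0,0,0,0],[1,-1,0.5,0,0,0,0],[1,-1,0.5,0,0,0,0]]'
python3 -m handwheel '[[1,-1,0.5,0,0,0,0],[1,-1,0.5,0,0,0,0],[1,-1,0.5,0,0,0,0],[1,-1,0.5,0,0,0,0],[1,-1,0.5,0,0,0,0]]'
python3 -m handwheel '[[1,-1,0.5,0,0,0,-1],[1,-1,0.5,0,0,0,-1],[1,-1,0.5,0,0,0,-1],[1,-1,0.5,0,0,0,-1],[1,-1,0.5,0,0,0,-1]]'
python3 -m handwheel '[[1,0,0,0,0,0,-1],[1,0,0,0,0,0,-1],[1,0,0,0,0,0,-1],[1,0,0,0,0,0,-1],[1,0,0,0,0,0,-1]]'
python3 -m handwheel '[[1,0,0,0,0,0,-1],[1,0,0,0,0,0,-1],[1,0,0,0,0,0,-1],[1,0,0,0,0,0,-1],[1,0,0,0,0,0,-1]]'
```

```text
gold [305.8  67.9] 352 [ 0.6619 -0.2561  0.118 ] [ 0.6561 -0.2313  0.118 ]
gold [329.8 172.5] 252 [ 0.6428 -0.1739  0.118 ] [ 0.6367 -0.1497  0.118 ]
head (318.64910888671875, 122.23095703125) 36.277191162109375 [ 0.6491 -0.2039  0.13  ] r_m 0.028061790721095686
orange [367.52454 120.33208] 265 [ 0.6069 -0.2036  0.099 ]
clock: 1.92
tool_pos: [0.5872, -0.0135, 0.4048]
orientation: [-180.0, 0.0, -89.9]
force: [0.5, 0.4, 0.1]
opening: 0.0877
gripper_force: 0.0
clock: 2.55
tool_pos: [0.5246, 0.1115, 0.4049]
orientation: [-180.0, 0.0, -89.9]
force: [0.1, -0.3, 0.2]
opening: 0.0878
gripper_force: 0.0
clock: 3.18
tool_pos: [0.4381, 0.2195, 0.4048]
orientation: [-180.0, 0.0, -59.7]
force: [-1.1, 0.4, 0.6]
opening: 0.0876
gripper_force: 0.0
clock: 3.8
tool_pos: [0.4387, 0.2188, 0.4049]
orientation: [-180.0, -0.0, -29.7]
force: [0.0, 0.1, 1.1]
opening: 0.0877
gripper_force: 0.0
clock: 4.42
tool_pos: [0.4387, 0.2188, 0.4048]
orientation: [-180.0, -0.0, 0.3]
force: [0.2, -0.6, -0.6]
opening: 0.0877
gripper_force: 0.0
```

```bash
python3 - <<'E'
from h import *
o=get_obs(); s=snapshot("wrist"); C=cam(s,o); im=s["color"]; cv2.imwrite("pics/w3.png",im[:,:,::-1])
for c,a,e,f in comps(red(im),60): print(c.round(),a,[onz(C,p,.014).round(4).tolist() for p in(e,f)])
print(np.linalg.norm(onz(C,(320,150),.01)-onz(C,(420,150),.01)))
E
```

```text
[53. 36.] 2391 [[0.6192, 0.536, 0.014], [0.5443, 0.4599, 0.014]]
[487. 110.] 702 [[0.5118, 0.0873, 0.014], [0.5079, -0.0166, 0.014]]
[324. 159.] 387 [[0.4851, 0.2326, 0.014], [0.4192, 0.1945, 0.014]]
[282. 179.] 409 [[0.4633, 0.2775, 0.014], [0.3934, 0.2482, 0.014]]
[478. 171.] 698 [[0.4356, 0.0846, 0.014], [0.4451, -0.0173, 0.014]]
0.11641818089303388
```

View pics/w3.png

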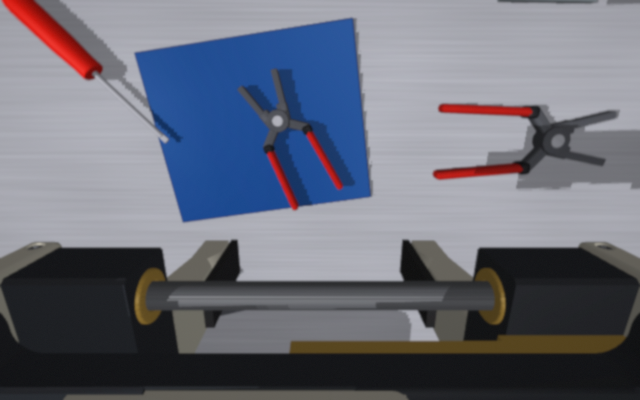

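The mat pair has handles 76–80 mm long and 54 mm between centres at the grip, so 62 mm over the outsides. Its pivot is at (278,121), and the bench pair at right is bigger with 104 mm handles. I choose the mat pair. The grip point is about (0.4496,0.2429) with yaw 26.4°.

```bash
python3 -m handwheel '[[1,0,0,0,0,0,-0.9],[1,0,0,0,0,0,-0.9],[1,0,0,0,0,0,-0.9],[1,0,0,0,0,0,-0.9],[1,0,0,0,0,0,-0.75]]'
python3 -m handwheel '[[1,0.41,-0.33,1,0,0,0],[1,0.41,-0.34,1,0,0,0],[1,0,0,1,0,0,0],[1,0,0,1,0,0,0],[1,0,0,0,0,0,0]]'
python3 - <<'E'
from h import *
o=get_obs(); s=snapshot("wrist"); C=cam(s,o); im=s["color"]; cv2.imwrite("pics/w4.png",im[:,:,::-1])
W=Ro.from_euler('xyz',o["orientation"],degrees=True).as_matrix(); print(o["tool_pos"],o["orientation"])
q=[(c,e,f) for c,a,e,f in comps(red(im),60) if 150<c[0]<450]
for c,e,f in q: print(c.round(),[(W.T@(onz(C,p,.016)-o["tool_pos"]))[:2].round(4).tolist() for p in(e,f)])
E
```

```text
clock: 5.1
tool_pos: [0.4387, 0.2186, 0.4048]
orientation: [-180.0, -0.0, 26.2]
force: [-0.7, -0.5, 0.1]
opening: 0.0879
gripper_force: 0.0
clock: 5.72
tool_pos: [0.4493, 0.2422, 0.3032]
orientation: [179.9, 0.2, 26.1]
force: [1.0, -0.5, 1.1]
opening: 0.0874
gripper_force: 0.0
[0.44930764 0.24219168 0.30321506] [179.92826353   0.19337457  26.06072021]
[289. 204.] [[-0.0468, -0.0306], [0.0287, -0.0257]]
[351. 205.] [[0.028, 0.024], [-0.0468, 0.0289]]
```

```bash
python3 -m handwheel '[[1,0,-0.03,1,0,0,0],[1,0,0,1,0,0,0],[1,0,0,1,0,0,0],[1,0,0,1,0,0,0],[1,0,0,0.55,0,0,0]]'
python3 -m handwheel '[[1,0,0,0,0,0,0],[1,0,0,0,0,0,0]]'
```

```text
clock: 6.4
tool_pos: [0.4499, 0.2434, 0.1911]
orientation: [-180.0, -0.0, 26.1]
force: [-0.0, -1.2, 0.4]
opening: 0.0875
gripper_force: 0.0
clock: 6.65
tool_pos: [0.4499, 0.2433, 0.192]
orientation: [-180.0, -0.1, 26.1]
force: [-0.1, -0.1, 0.5]
opening: 0.0874
gripper_force: 0.0
```

```bash
python3 -m handwheel '[[1,0,0,0.28,0,0,0],[1,0,0,0,0,0,0],[0.5,0,0,0,0,0,0],[0.5,0,0,0,0,0,0],[0.5,0,0,0,0,0,0]]'
python3 -m handwheel '[[0.42,0,0,0,0,0,0],[0.42,0,0,0,0,0,0],[0.42,0,0,0,0,0,0]]'
python3 -m handwheel '[[0.38,0,0,0,0,0,0],[0.38,0,0,0,0,0,0],[0.38,0,0,0,0,0,0]]'
```

```text
clock: 7.28
tool_pos: [0.4495, 0.2428, 0.184]
orientation: [-180.0, -0.0, 26.1]
force: [-0.3, -0.1, 0.9]
opening: 0.067
gripper_force: 0.0
clock: 7.65
tool_pos: [0.4495, 0.2427, 0.1839]
orientation: [180.0, 0.0, 26.1]
force: [1.0, -2.1, 1.6]
opening: 0.0625
gripper_force: 7.7
clock: 8.02
tool_pos: [0.4495, 0.2427, 0.1839]
orientation: [180.0, 0.0, 26.1]
force: [-0.5, -1.6, 2.4]
opening: 0.0607
gripper_force: 10.9
```

```bash
python3 -m handwheel '[[0.39,0,0,-0.3,0,0,0],[0.39,0,0,-0.7,0,0,0],[0.39,0,0,-0.8,0,0,0],[0.39,0,0,-0.8,0,0,0],[0.39,0,0,-0.8,0,0,0]]'
python3 -m handwheel '[[0.39,0,0,-0.8,0,0,0.5],[0.39,0,0,-0.4,0,0,0.6],[0.39,0,0,0,0,0,0.6],[0.39,0,0,0,0,0,0.43],[0.39,0,0,0,0,0,0]]'
```

```text
clock: 8.65
tool_pos: [0.4495, 0.2429, 0.2699]
orientation: [-180.0, -0.0, 26.1]
force: [0.5, 0.0, -1.3]
opening: 0.0609
gripper_force: 9.7
clock: 9.28
tool_pos: [0.4494, 0.2429, 0.2992]
orientation: [-180.0, -0.0, 13.3]
force: [-0.3, 0.0, -0.7]
opening: 0.061
gripper_force: 9.7
```

```bash
python3 - <<'E'
from h import *
o=get_obs(); s=snapshot("wrist"); C=cam(s,o); im=s["color"]; cv2.imwrite("pics/w5.png",im[:,:,::-1])
W=Ro.from_euler('xyz',o["orientation"],degrees=True).as_matrix(); print(o["tool_pos"],o["orientation"])
z=o["tool_pos"][2]-.180+.012
for c,a,e,f in comps(red(im),60): print(c.round(),a,[(W.T@(onz(C,p,z)-o["tool_pos"]))[:2].round(4).tolist() for p in(e,f)])
E
```

```text
[0.44941017 0.24288967 0.29921827] [-1.79969823e+02 -1.75092671e-02  1.33405467e+01]
[53.  5.] 321 [[0.116, -0.1164], [0.1166, -0.1012]]
[574. 186.] 1296 [[0.0488, 0.0903], [0.0322, 0.1497]]
[269. 247.] 1086 [[-0.0105, -0.0276], [0.0267, -0.0249]]
[371. 248.] 1068 [[0.0262, 0.0239], [-0.0104, 0.0263]]
[562. 259.] 240 [[0.0055, 0.114], [-0.0005, 0.129]]
[267. 325.] 399 [[-0.0483, -0.0302], [-0.0288, -0.0284]]
[371. 325.] 388 [[-0.0291, 0.0266], [-0.0475, 0.028]]
```

View pics/w5.png

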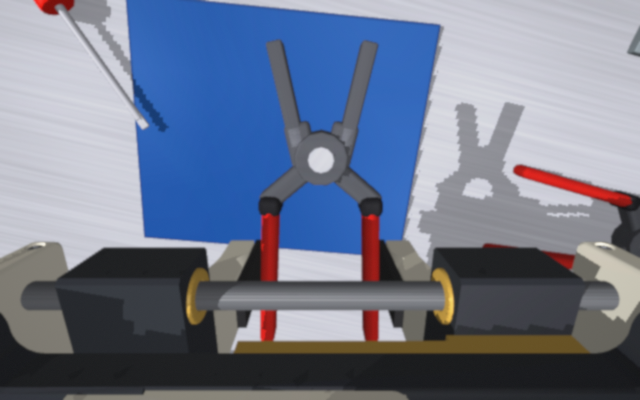

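The picture shows the pliers held level and symmetric: pivot (320,159), jaw tips (274,42) and (369,42), with the fingers on the red handles. Moving to the pre-approach pose.

```bash
python3 -m handwheel '[[0.39,-0.1,0.5,0,0,0,0],[0.39,-0.23,1,0,0,0,0],[0.39,-0.23,1,0,0,0,0],[0.39,-0.23,1,0,0,0,0],[0.39,-0.23,1,0,0,0,0]]'
python3 -m handwheel '[[0.39,-0.23,1,0,0,0,0],[0.39,-0.23,1,0,0,0,0],[0.39,-0.23,1,0,0,0,0],[0.39,-0.23,1,0,0,0,0],[0.39,-0.23,1,0,0,0,0]]'
python3 -m handwheel '[[0.39,-0.23,1,0,0,0,0],[0.39,-0.23,1,0,0,0,0],[0.39,-0.23,1,0,0,0,0],[0.39,-0.23,1,0,0,0,0],[0.39,-0.23,1,0,0,0,0]]'
python3 -m handwheel '[[0.39,-0.23,1,0,0,0,0],[0.39,-0.23,1,0,0,0,0],[0.39,-0.23,1,0,0,0,0],[0.39,-0.23,1,0,0,0,0],[0.39,-0.13,0.5,0,0,0,0]]'
python3 -m handwheel '[[0.39,0,0,0.7,0,0,0],[0.39,0,0,0.7,0,0,0],[0.39,0,0,0.6,0,0,0],[0.39,0,0,0,0,0,0],[0.39,0,0,0,0,0,0]]'
python3 - <<'E'
from h import *
o=get_obs(); s=snapshot("wrist"); C=cam(s,o); im=s["color"]; cv2.imwrite("pics/w6.png",im[:,:,::-1])
ex=np.array([.973,.230,0]); ey=np.array([-.230,.973,0]); A=np.array([.6492,-.2033,0])
print(o["tool_pos"],[(o["tool_pos"]-A)@e for e in(ex,ey)])
for n,X in dict(axis_top=A+[0,0,.136],earF=A-.043*ex-.002*ey+[0,0,.091],earS=A-.043*ex+.0125*ey+[0,0,.091]).items(): print(n,proj(C,X).round(1))
E
```

```text
clock: 9.95
tool_pos: [0.4501, 0.1252, 0.2989]
orientation: [180.0, 0.0, 13.3]
force: [0.8, -0.4, -1.4]
opening: 0.061
gripper_force: 9.7
clock: 10.58
tool_pos: [0.4505, -0.003, 0.2989]
orientation: [-180.0, 0.0, 13.3]
force: [0.5, 0.3, -1.1]
opening: 0.0612
gripper_force: 9.7
clock: 11.2
tool_pos: [0.4511, -0.131, 0.299]
orientation: [-180.0, 0.0, 13.3]
force: [-0.2, 0.2, -1.4]
opening: 0.061
gripper_force: 9.7
clock: 11.82
tool_pos: [0.4514, -0.2463, 0.2988]
orientation: [-180.0, 0.0, 13.2]
force: [-0.3, -0.4, -0.7]
opening: 0.0609
gripper_force: 9.7
clock: 12.45
tool_pos: [0.4528, -0.2447, 0.2494]
orientation: [180.0, -0.0, 13.3]
force: [0.3, 0.4, -0.7]
opening: 0.0611
gripper_force: 9.7
[ 0.45283711 -0.24466262  0.24937205] [np.float64(-0.20057450014169506), np.float64(0.004917633097000854)]
axis_top [ 353.9 -664.1]
earF [ 342.2 -141.4]
earS [ 299.5 -141.4]
```

View pics/w6.png

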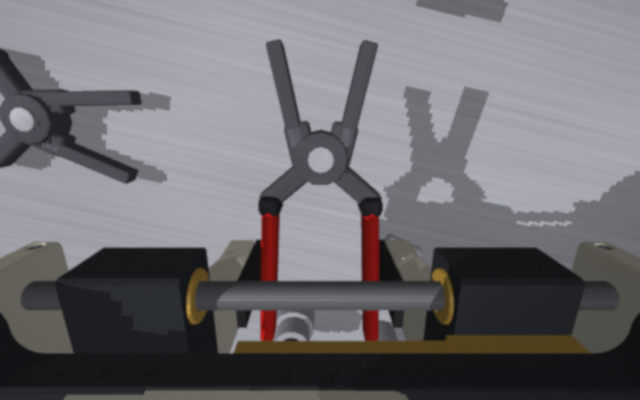

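The picture shows the pliers unchanged in the grip with jaw tips at (275,42) and (370,42); the ears are still out of view ahead. A socket lies below the handles, well clear. I'll advance to just short of the ears and measure.

```bash
python3 -m handwheel '[[0.39,0.5,0,0,0,0,0],[0.39,0.5,0,0,0,0,0],[0.39,0.2,0,0,0,0,0],[0.39,0,0,0,0,0,0]]'
python3 - <<'E'
from h import *
o=get_obs(); s=snapshot("wrist"); C=cam(s,o); im=s["color"]; 
cv2.imwrite("pics/w7.png",cv2.resize(im[0:180,200:440,::-1],(800,600),interpolation=cv2.INTER_CUBIC))
ex=np.array([.973,.230,0]); ey=np.array([-.230,.973,0]); A=np.array([.6492,-.2033,0])
print([(o["tool_pos"]-A)@e for e in(ex,ey)])
for n,X in dict(endFin=A-.053*ex-.002*ey+[0,0,.091],endFout=A-.053*ex-.006*ey+[0,0,.091],endSout=A-.053*ex+.018*ey+[0,0,.091]).items(): q=proj(C,X);print(n,q.round(1),((q-[200,0])*3.333).round())
E
```

```text
clock: 13.0
tool_pos: [0.4823, -0.2375, 0.2487]
orientation: [-180.0, 0.0, 13.3]
force: [-0.7, 0.2, -0.4]
opening: 0.061
gripper_force: 9.7
[np.float64(-0.17026245499080406), np.float64(0.005154510180495568)]
endFin [340.9  -6.6] [470. -22.]
endFout [351.6  -6.6] [505. -22.]
endSout [287.5  -6.7] [291. -22.]
```

View pics/w7.png

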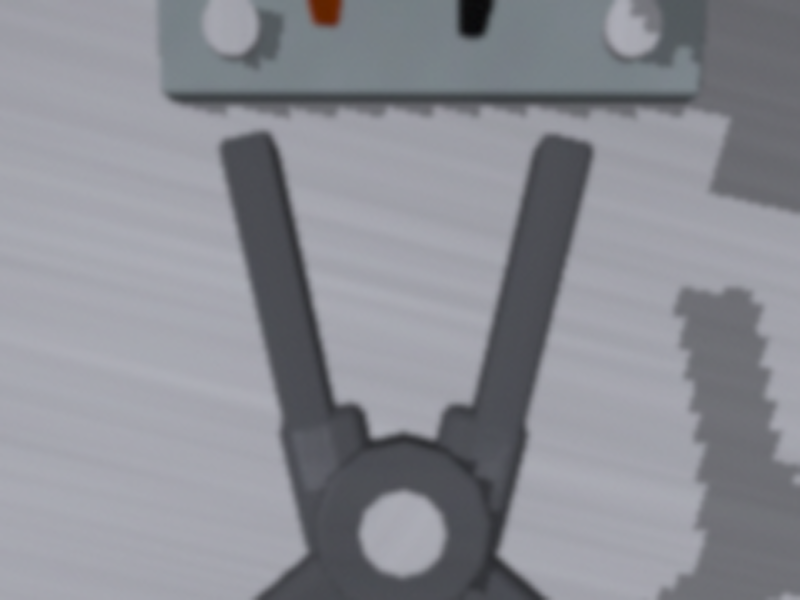

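The picture shows the orange ear end at (327,20) and the black ear end at (473,30), within about 0.3 mm of prediction. The jaws sit about 1.5 mm too far towards the fixed side, so I'll shift and then advance over the ears.

```bash
python3 -m handwheel '[[0.4,0,-0.055,0,0,0,0],[0.4,0.3,0,0,0,0,0],[0.4,0.3,0,0,0,0,0],[0.4,0,0,0,0,0,0]]'
python3 -m handwheel '[[0.4,0.25,0,0,0,0,0],[0.4,0.24,0,0,0,0,0],[0.4,0,0,0,0,0,0],[0.4,0,0,0,0,0,0]]'
python3 - <<'E'
from h import *
o=get_obs(); s=snapshot("wrist"); im=s["color"]; print(o["force"],o["moment"],o["opening"])
cv2.imwrite("pics/w8.png",cv2.resize(im[0:180,200:440,::-1],(800,600),interpolation=cv2.INTER_CUBIC))
ex=np.array([.973,.230,0]); ey=np.array([-.230,.973,0]); A=np.array([.6492,-.2033,0])
print([(o["tool_pos"]-A)@e for e in(ex,ey)])
E
```

```text
clock: 13.55
tool_pos: [0.4969, -0.2328, 0.2489]
orientation: [180.0, -0.0, 13.3]
force: [-0.4, 0.1, -2.0]
opening: 0.0611
gripper_force: 9.6
clock: 14.05
tool_pos: [0.508, -0.2301, 0.2488]
orientation: [-180.0, 0.0, 13.3]
force: [0.7, -0.5, -1.3]
opening: 0.0614
gripper_force: 9.6
[ 0.66947714 -0.46692782 -1.2554098 ] [-0.14070293  0.04625232  0.02141517] 0.06136155065601467
[np.float64(-0.14357234986336287), np.float64(0.006455008337466437)]
```

View pics/w8.png

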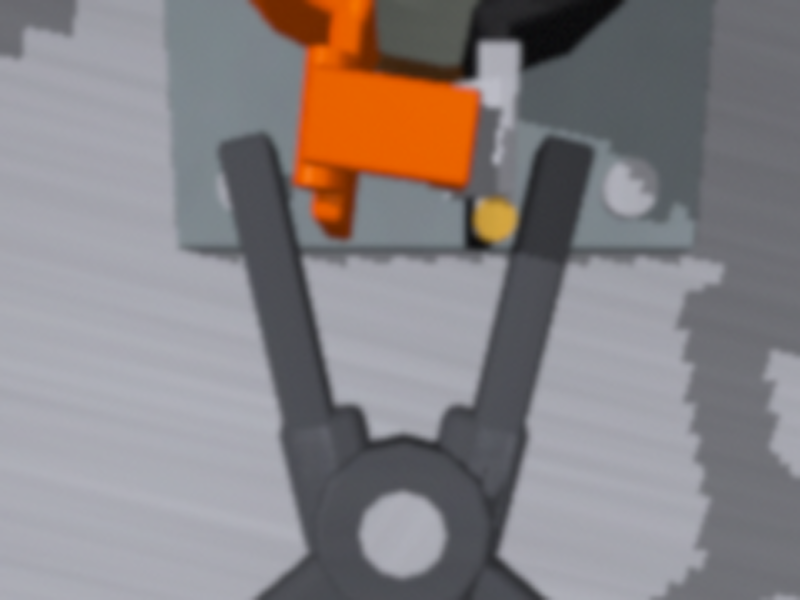

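The picture shows the jaws straddling both ears, with the ear ends around rows 220–240 between them. This makes 11 pictures, one over the limit of 10, so I'll view no more and work by feel and masks. Squeezing slowly now.

```bash
python3 -m handwheel '[[0.38,0,0,0,0,0,0],[0.36,0,0,0,0,0,0],[0.34,0,0,0,0,0,0],[0.34,0,0,0,0,0,0]]'
python3 -m handwheel '[[0.33,0,0,0,0,0,0],[0.32,0,0,0,0,0,0],[0.32,0,0,0,0,0,0]]'
python3 -m handwheel '[[0.31,0,0,0,0,0,0],[0.30,0,0,0,0,0,0],[0.30,0,0,0,0,0,0]]'
```

```text
clock: 14.6
tool_pos: [0.508, -0.2301, 0.249]
orientation: [180.0, -0.0, 13.3]
force: [0.2, 0.2, -1.0]
opening: 0.0588
gripper_force: 10.0
clock: 14.98
tool_pos: [0.508, -0.2301, 0.2489]
orientation: [180.0, 0.0, 13.3]
force: [0.7, -1.0, -1.2]
opening: 0.0579
gripper_force: 10.1
clock: 15.35
tool_pos: [0.508, -0.2301, 0.2489]
orientation: [180.0, -0.0, 13.3]
force: [0.3, 0.6, -1.2]
opening: 0.0573
gripper_force: 10.2
```

```bash
python3 -m handwheel '[[0.29,0,0,0,0,0,0],[0.28,0,0,0,0,0,0],[0.28,0,0,0,0,0,0]]'
python3 -m handwheel '[[0.27,0,0.005,0,0,0,0],[0.26,0,0.005,0,0,0,0],[0.26,0,0,0,0,0,0]]'
python3 -m handwheel '[[0.25,0,0.006,0,0,0,0],[0.24,0,0.006,0,0,0,0],[0.24,0,0,0,0,0,0]]'
```

```text
clock: 15.72
tool_pos: [0.508, -0.2301, 0.2489]
orientation: [-180.0, -0.0, 13.3]
force: [-0.2, 0.2, -0.7]
opening: 0.0563
gripper_force: 10.4
clock: 16.1
tool_pos: [0.5081, -0.2303, 0.2489]
orientation: [180.0, -0.0, 13.3]
force: [0.5, 1.0, -2.0]
opening: 0.0554
gripper_force: 10.9
clock: 16.48
tool_pos: [0.5082, -0.2306, 0.2489]
orientation: [-180.0, 0.0, 13.3]
force: [-0.3, -1.0, -1.2]
opening: 0.0548
gripper_force: 11.6
```

```bash
python3 -m handwheel '[[0.23,0,0.007,0,0,0,0],[0.22,0,0.007,0,0,0,0],[0.22,0,0,0,0,0,0],[0.22,0,0,0,0,0,0]]'
python3 - <<'E'
from h import *
o=get_obs(); W=Ro.from_euler('xyz',o["orientation"],degrees=True); print((W.inv().apply(o["force"])).round(2))
E
python3 -m handwheel '[[0.21,0,0.007,0,0,0,0],[0.20,0,0.007,0,0,0,0],[0.20,0,0,0,0,0,0],[0.20,0,0,0,0,0,0]]'
python3 - <<'E'
from h import *
o=get_obs(); W=Ro.from_euler('xyz',o["orientation"],degrees=True); print((W.inv().apply(o["force"])).round(2), W.inv().apply(o["moment"]).round(3))
E
```

```text
clock: 16.98
tool_pos: [0.5081, -0.2309, 0.2488]
orientation: [-180.0, 0.0, 13.3]
force: [-0.9, 0.7, -1.7]
opening: 0.0536
gripper_force: 13.0
[-0.76 -0.91  1.69]
clock: 17.48
tool_pos: [0.5081, -0.2312, 0.2487]
orientation: [-180.0, 0.0, 13.3]
force: [-2.8, 2.1, -0.9]
opening: 0.0529
gripper_force: 15.1
[-2.22 -2.73  0.9 ] [ 1.129 -0.78  -0.345]
```

```bash
cat > f.py <<'E'
from h import *
o=get_obs(); W=Ro.from_euler('xyz',o["orientation"],degrees=True).inv(); print("tool F",W.apply(o["force"]).round(1),"M",W.apply(o["moment"]).round(2))
E
python3 -m handwheel '[[0.19,0,0,0,0,0,0],[0.19,0,0,0,0,0,0],[0.19,0,0,0,0,0,0]]'; python3 f.py
python3 -m handwheel '[[0.18,0,0,0,0,0,0],[0.18,0,0,0,0,0,0],[0.18,0,0,0,0,0,0]]'; python3 f.py
```

```text
clock: 17.85
tool_pos: [0.508, -0.2313, 0.2488]
orientation: [-180.0, 0.0, 13.3]
force: [-3.3, 1.8, -2.1]
opening: 0.0523
gripper_force: 16.2
tool F [-2.8 -2.5  2.1] M [ 1.1  -1.32 -0.33]
clock: 18.23
tool_pos: [0.508, -0.2314, 0.2488]
orientation: [-180.0, 0.0, 13.3]
force: [-4.2, 2.6, -0.3]
opening: 0.0517
gripper_force: 17.0
tool F [-3.5 -3.4  0.3] M [ 1.03 -1.53 -0.36]
```

```bash

python3 -m handwheel '[[0.18,0,-0.01,0,0,0,0],[0.18,0,0,0,0,0,0],[0.18,0,0,0,0,0,0]]'; python3 f.py
python3 -m handwheel '[[0.17,0,0,0,0,0,0],[0.17,0,0,0,0,0,0],[0.17,0,0,0,0,0,0]]'; python3 f.py
```

```text
clock: 18.6
tool_pos: [0.508, -0.2312, 0.2488]
orientation: [-180.0, 0.0, 13.3]
force: [-5.4, 0.7, -0.7]
opening: 0.052
gripper_force: 17.4
tool F [-5.  -1.9  0.7] M [ 0.73 -1.78 -0.25]
clock: 18.98
tool_pos: [0.5079, -0.2312, 0.2488]
orientation: [-180.0, 0.1, 13.3]
force: [-4.9, 0.6, -0.9]
opening: 0.0515
gripper_force: 18.3
tool F [-4.6 -1.7  0.9] M [ 0.49 -1.99 -0.19]
```

```bash

python3 -m handwheel '[[0.16,0,0,0,0,0,0],[0.16,0,0,0,0,0,0],[0.16,0,0,0,0,0,0]]'; python3 f.py
python3 -m handwheel '[[0.15,0,0.004,0,0,0,0],[0.15,0,0,0,0,0,0],[0.15,0,0,0,0,0,0]]'; python3 f.py
```

```text
clock: 19.35
tool_pos: [0.5078, -0.2313, 0.2488]
orientation: [-180.0, 0.1, 13.3]
force: [-6.0, 0.1, -0.6]
opening: 0.0514
gripper_force: 19.0
tool F [-5.8 -1.5  0.6] M [ 0.32 -2.01 -0.11]
clock: 19.73
tool_pos: [0.5077, -0.2314, 0.2487]
orientation: [-180.0, 0.1, 13.3]
force: [-5.8, -0.8, -1.0]
opening: 0.0507
gripper_force: 19.7
tool F [-5.8 -0.6  1. ] M [ 0.28 -2.16 -0.13]
```

```bash

python3 -m handwheel '[[0.14,-0.012,0.002,0,0,0,0],[0.14,0,0,0,0,0,0],[0.14,0,0,0,0,0,0]]'; python3 f.py
python3 -m handwheel '[[0.13,-0.01,0.002,0,0,0,0],[0.13,0,0,0,0,0,0],[0.13,0,0,0,0,0,0]]'; python3 f.py
```

```text
clock: 20.1
tool_pos: [0.5076, -0.2316, 0.2488]
orientation: [-180.0, 0.1, 13.3]
force: [-6.7, -0.1, -1.1]
opening: 0.0503
gripper_force: 20.6
tool F [-6.5 -1.4  1.1] M [ 0.27 -2.11 -0.16]
clock: 20.48
tool_pos: [0.5074, -0.2317, 0.2488]
orientation: [180.0, 0.1, 13.3]
force: [-5.5, -0.9, -1.1]
opening: 0.0499
gripper_force: 20.9
tool F [-5.5 -0.4  1.1] M [ 0.15 -2.02 -0.11]
```

```bash
cat > e.py <<'E'
from h import *
def m(im):
    h=cv2.cvtColor(im,cv2.COLOR_RGB2HSV)[:85,260:380]; r=[]
    for lo,hi,s in((4,13,200),(17,28,130)):
        k=((h[...,0]>=lo)&(h[...,0]<=hi)&(h[...,1]>s)&(h[...,2]>120)); y,x=np.nonzero(k); r.append((k.sum(),(x.mean()+260).round(1),y.mean().round(1),x.min()+260,x.max()+260))
    return r
E
python3 - <<'E'
from e import *
big=cv2.imread("pics/w8.png")[:,:,::-1]; sm=cv2.resize(big,(240,180),interpolation=cv2.INTER_AREA); f=np.zeros((400,640,3),np.uint8); f[:180,200:440]=sm
print("before",m(f)); print("now",m(snapshot("wrist")["color"]))
E
```

```text
before [(np.int64(2039), np.float64(311.8), np.float64(34.6), np.int64(277), np.int64(342)), (np.int64(122), np.float64(347.9), np.float64(65.3), np.int64(342), np.int64(354))]
now [(np.int64(2036), np.float64(312.0), np.float64(33.0), np.int64(277), np.int64(342)), (np.int64(133), np.float64(344.1), np.float64(62.7), np.int64(338), np.int64(350))]
```

```bash

python3 -m handwheel '[[0.12,-0.005,0.004,0,0,0,0],[0.12,0,0,0,0,0,0]]'; python3 f.py
python3 -m handwheel '[[0.11,-0.005,0.004,0,0,0,0],[0.11,0,0,0,0,0,0]]'; python3 f.py
```

```text
clock: 20.78
tool_pos: [0.5073, -0.2318, 0.2488]
orientation: [180.0, 0.1, 13.3]
force: [-5.3, -0.2, -0.7]
opening: 0.0494
gripper_force: 22.0
tool F [-5.2 -1.   0.7] M [ 0.12 -2.04 -0.13]
clock: 21.02
tool_pos: [0.5072, -0.232, 0.2488]
orientation: [180.0, 0.1, 13.3]
force: [-4.8, -1.4, -0.9]
opening: 0.049
gripper_force: 21.7
tool F [-5.   0.2  0.9] M [ 0.06 -2.08 -0.11]
```

```bash

python3 -m handwheel '[[0.10,-0.004,0.005,0,0,0,0],[0.10,0,0,0,0,0,0]]'; python3 f.py
python3 -c "
from e import *
print(m(snapshot('wrist')['color']))"
```

```text
clock: 21.28
tool_pos: [0.5071, -0.2321, 0.2488]
orientation: [180.0, 0.1, 13.3]
force: [-5.8, -0.7, -1.5]
opening: 0.0487
gripper_force: 22.8
tool F [-5.8 -0.7  1.5] M [ 0.03 -2.1  -0.04]
[(np.int64(2030), np.float64(312.8), np.float64(32.3), np.int64(278), np.int64(343)), (np.int64(134), np.float64(343.4), np.float64(61.5), np.int64(337), np.int64(350))]
```

```bash

python3 -m handwheel '[[0.10,-0.03,0,0,0,0,0],[0.10,0,0,0,0,0,0]]'; python3 f.py
python3 -m handwheel '[[0.10,-0.03,0,0,0,0,0],[0.10,0,0,0,0,0,0]]'; python3 f.py
python3 -c "
from e import *
print(m(snapshot('wrist')['color']))"
```

```text
clock: 21.58
tool_pos: [0.5068, -0.2322, 0.249]
orientation: [180.0, -0.0, 13.3]
force: [-3.9, -1.6, -2.0]
opening: 0.0484
gripper_force: 22.5
tool F [-4.1  0.6  2. ] M [-0.13 -1.55 -0.01]
clock: 21.82
tool_pos: [0.5066, -0.2321, 0.2492]
orientation: [180.0, -0.1, 13.3]
force: [-1.3, -0.8, -1.8]
opening: 0.0485
gripper_force: 21.8
tool F [-1.5  0.4  1.8] M [-0.25 -0.74 -0.01]
[(np.int64(1998), np.float64(313.2), np.float64(32.2), np.int64(278), np.int64(343)), (np.int64(129), np.float64(343.5), np.float64(61.2), np.int64(337), np.int64(350))]
```

```bash

python3 -m handwheel '[[0.09,-0.008,0.006,0,0,0,0],[0.09,0,0,0,0,0,0]]'; python3 f.py
python3 -m handwheel '[[0.08,-0.008,0.008,0,0,0,0],[0.08,0,0,0,0,0,0]]'; python3 f.py
```

```text
clock: 22.12
tool_pos: [0.5064, -0.2323, 0.2492]
orientation: [180.0, -0.1, 13.3]
force: [0.8, -1.7, -1.8]
opening: 0.0482
gripper_force: 20.9
tool F [0.4 1.8 1.8] M [-0.47 -0.14 -0.04]
clock: 22.38
tool_pos: [0.5061, -0.2325, 0.2491]
orientation: [180.0, -0.1, 13.3]
force: [1.0, -1.3, -1.4]
opening: 0.0476
gripper_force: 20.0
tool F [0.7 1.5 1.4] M [-0.51  0.24  0.02]
```

```bash

python3 -m handwheel '[[0.07,0,0.014,0,0,0,0],[0.07,0,0,0,0,0,0]]'; python3 f.py
python3 -m handwheel '[[0.06,0,0.01,0,0,0,0],[0.06,0,0,0,0,0,0]]'; python3 f.py
python3 -c "
from e import *
print(m(snapshot('wrist')['color']))"
```

```text
clock: 22.62
tool_pos: [0.5061, -0.2328, 0.249]
orientation: [180.0, -0.0, 13.3]
force: [1.8, 0.5, -1.2]
opening: 0.0474
gripper_force: 20.7
tool F [ 1.8 -0.1  1.2] M [-0.29  0.47 -0.06]
clock: 22.88
tool_pos: [0.506, -0.2331, 0.2489]
orientation: [180.0, -0.0, 13.3]
force: [1.7, -0.2, -1.5]
opening: 0.0469
gripper_force: 20.1
tool F [1.6 0.6 1.5] M [-0.16  0.44 -0.06]
[(np.int64(1972), np.float64(314.7), np.float64(29.8), np.int64(280), np.int64(344)), (np.int64(134), np.float64(341.9), np.float64(58.5), np.int64(336), np.int64(348))]
```

```bash

python3 -m handwheel '[[0.05,0,0.007,0,0,0,0],[0.05,0,0,0,0,0,0]]'; python3 f.py
python3 -m handwheel '[[0.04,0,0.007,0,0,0,0],[0.04,0,0,0,0,0,0]]'; python3 f.py
python3 -m handwheel '[[0.03,0,0.007,0,0,0,0],[0.03,0,0,0,0,0,0]]'; python3 f.py
```

```text
clock: 23.18
tool_pos: [0.5059, -0.2333, 0.2489]
orientation: [-180.0, 0.0, 13.3]
force: [2.0, 1.2, -1.0]
opening: 0.0464
gripper_force: 21.2
tool F [ 2.2 -0.7  1. ] M [-0.11  0.4  -0.07]
clock: 23.42
tool_pos: [0.5058, -0.2335, 0.2488]
orientation: [-180.0, 0.0, 13.3]
force: [0.6, -0.1, -1.8]
opening: 0.0459
gripper_force: 20.7
tool F [0.5 0.2 1.8] M [-0.13  0.16 -0.14]
clock: 23.68
tool_pos: [0.5058, -0.2337, 0.2488]
orientation: [-180.0, 0.0, 13.3]
force: [-0.9, -0.1, -1.7]
opening: 0.0456
gripper_force: 20.4
tool F [-0.9 -0.1  1.7] M [-0.17 -0.16 -0.  ]
```

Plateau held and balanced, so I'll continue.

```bash

python3 -m handwheel '[[0.02,-0.004,0.007,0,0,0,0],[0.02,0,0,0,0,0,0]]'; python3 f.py
python3 -m handwheel '[[0.01,-0.004,0.007,0,0,0,0],[0.01,0,0,0,0,0,0]]'; python3 f.py
python3 -c "
from e import *
print(m(snapshot('wrist')['color']))"
```

```text
clock: 23.92
tool_pos: [0.5057, -0.2338, 0.2488]
orientation: [-180.0, 0.0, 13.3]
force: [-1.1, 0.8, -1.7]
opening: 0.0451
gripper_force: 21.4
tool F [-0.9 -1.   1.7] M [-0.07 -0.39 -0.1 ]
clock: 24.18
tool_pos: [0.5057, -0.234, 0.2488]
orientation: [-180.0, 0.0, 13.3]
force: [-2.3, -0.1, -1.5]
opening: 0.0451
gripper_force: 19.6
tool F [-2.2 -0.4  1.5] M [-0.11 -0.69 -0.01]
[(np.int64(1974), np.float64(316.7), np.float64(28.2), np.int64(281), np.int64(346)), (np.int64(134), np.float64(339.9), np.float64(56.4), np.int64(334), np.int64(346))]
```

```bash

python3 -m handwheel '[[0.0,-0.004,0.007,0,0,0,0],[0.0,0,0,0,0,0,0]]'; python3 f.py
python3 -m handwheel '[[-0.01,-0.004,0.007,0,0,0,0],[-0.01,0,0,0,0,0,0]]'; python3 f.py
```

```text
clock: 24.48
tool_pos: [0.5056, -0.2342, 0.2488]
orientation: [-180.0, 0.0, 13.3]
force: [-2.3, -0.8, -1.7]
opening: 0.0438
gripper_force: 20.0
tool F [-2.4  0.3  1.7] M [-0.05 -1.02 -0.05]
clock: 24.72
tool_pos: [0.5055, -0.2344, 0.2488]
orientation: [-180.0, 0.0, 13.3]
force: [-3.8, -1.2, -1.8]
opening: 0.0435
gripper_force: 20.1
tool F [-4.   0.3  1.8] M [ 0.01 -1.31 -0.02]
```

```bash

python3 -m handwheel '[[-0.02,-0.015,0.006,0,0,0,0],[-0.02,0,0,0,0,0,0]]'; python3 f.py
python3 -m handwheel '[[-0.03,-0.015,0.006,0,0,0,0],[-0.03,0,0,0,0,0,0]]'; python3 f.py
```

```text
clock: 24.98
tool_pos: [0.5053, -0.2346, 0.2489]
orientation: [-180.0, 0.0, 13.3]
force: [-3.5, -0.7, -1.2]
opening: 0.0431
gripper_force: 20.0
tool F [-3.6 -0.1  1.2] M [ 0.09 -1.15 -0.06]
clock: 25.22
tool_pos: [0.5052, -0.2349, 0.249]
orientation: [180.0, -0.0, 13.3]
force: [-2.8, -0.4, 0.0]
opening: 0.0429
gripper_force: 19.7
tool F [-2.8 -0.3 -0. ] M [ 0.06 -1.05 -0.07]
```

```bash

python3 -m handwheel '[[-0.04,-0.012,0.006,0,0,0,0],[-0.04,0,0,0,0,0,0]]'; python3 f.py
python3 -c "
from e import *
print(m(snapshot('wrist')['color']))"
```

```text
clock: 25.48
tool_pos: [0.505, -0.2351, 0.249]
orientation: [180.0, -0.0, 13.3]
force: [-1.8, -0.1, -0.3]
opening: 0.0426
gripper_force: 18.1
tool F [-1.7 -0.3  0.3] M [ 0.03 -0.82 -0.07]
[(np.int64(1951), np.float64(319.0), np.float64(27.1), np.int64(296), np.int64(348)), (np.int64(134), np.float64(337.3), np.float64(54.8), np.int64(331), np.int64(344))]
```

```bash

python3 -m handwheel '[[-0.04,0,0,0,0,0,0]]'; python3 f.py
python3 -m handwheel '[[-0.045,-0.004,0.003,0,0,0,0],[-0.045,0,0,0,0,0,0]]'; python3 f.py
python3 -m handwheel '[[-0.05,-0.004,0.003,0,0,0,0],[-0.05,0,0,0,0,0,0]]'; python3 f.py
```

```text
clock: 25.65
tool_pos: [0.505, -0.2351, 0.249]
orientation: [180.0, -0.0, 13.3]
force: [-1.1, -0.3, -1.2]
opening: 0.0422
gripper_force: 18.0
tool F [-1.2  0.1  1.2] M [ 0.08 -0.59 -0.05]
clock: 25.9
tool_pos: [0.505, -0.2352, 0.249]
orientation: [180.0, -0.0, 13.3]
force: [-0.5, 0.5, -0.7]
opening: 0.042
gripper_force: 18.2
tool F [-0.4 -0.6  0.7] M [ 0.06 -0.4  -0.09]
clock: 26.15
tool_pos: [0.5049, -0.2353, 0.2491]
orientation: [180.0, -0.0, 13.3]
force: [-1.0, 1.3, -1.0]
opening: 0.042
gripper_force: 18.4
tool F [-0.7 -1.5  1. ] M [ 0.03 -0.18 -0.08]
```

```bash

python3 -m handwheel '[[-0.055,0,0.002,0,0,0,0],[-0.055,0,0,0,0,0,0]]'; python3 f.py
python3 -m handwheel '[[-0.06,0,0.003,0,0,0,0],[-0.06,0,0,0,0,0,0]]'; python3 f.py
python3 -c "
from e import *
print(m(snapshot('wrist')['color']))"
```

```text
clock: 26.4
tool_pos: [0.5048, -0.2353, 0.249]
orientation: [180.0, -0.0, 13.3]
force: [0.0, 0.1, -1.5]
opening: 0.0417
gripper_force: 17.1
tool F [ 0.1 -0.1  1.5] M [-0.1  -0.16 -0.07]
clock: 26.65
tool_pos: [0.5048, -0.2354, 0.249]
orientation: [180.0, -0.0, 13.3]
force: [0.9, -1.0, -0.7]
opening: 0.0416
gripper_force: 16.7
tool F [0.6 1.2 0.7] M [-0.09 -0.18 -0.03]
[(np.int64(1955), np.float64(320.5), np.float64(26.3), np.int64(297), np.int64(350)), (np.int64(132), np.float64(336.8), np.float64(53.8), np.int64(331), np.int64(343))]
```

```bash

python3 -m handwheel '[[-0.065,0,0.004,0,0,0,0],[-0.065,0,0,0,0,0,0]]'; python3 f.py
python3 -m handwheel '[[-0.07,0,0.004,0,0,0,0],[-0.07,0,0,0,0,0,0]]'; python3 f.py
python3 -c "
from e import *
print(m(snapshot('wrist')['color']))"
```

```text
clock: 26.95
tool_pos: [0.5048, -0.2355, 0.2489]
orientation: [180.0, -0.0, 13.3]
force: [1.0, -0.1, -1.9]
opening: 0.0409
gripper_force: 15.4
tool F [1.  0.3 1.9] M [-0.2  -0.08 -0.04]
clock: 27.2
tool_pos: [0.5048, -0.2356, 0.2489]
orientation: [180.0, -0.0, 13.3]
force: [0.2, 0.9, -1.0]
opening: 0.0409
gripper_force: 15.7
tool F [ 0.4 -0.9  1. ] M [-0.08 -0.16 -0.01]
[(np.int64(1961), np.float64(321.4), np.float64(26.4), np.int64(297), np.int64(351)), (np.int64(136), np.float64(336.3), np.float64(53.7), np.int64(330), np.int64(343))]
```

The force has fallen to near the spring level, which suggests the click. I'll back off slightly to see whether the collar holds.

```bash

python3 -m handwheel '[[-0.05,0,-0.012,0,0,0,0],[-0.03,0,-0.012,0,0,0,0],[-0.03,0,0,0,0,0,0]]'; python3 f.py
python3 -c "
from e import *
print(m(snapshot('wrist')['color']))"
python3 -m handwheel '[[-0.01,0,-0.012,0,0,0,0],[0.01,0,-0.012,0,0,0,0],[0.01,0,0,0,0,0,0]]'; python3 f.py
python3 -c "
from e import *
print(m(snapshot('wrist')['color']))"
```

```text
clock: 27.62
tool_pos: [0.5047, -0.235, 0.2489]
orientation: [180.0, -0.0, 13.3]
force: [0.8, -0.8, -1.3]
opening: 0.0428
gripper_force: 15.1
tool F [0.6 0.9 1.3] M [-0.21 -0.09  0.01]
[(np.int64(1953), np.float64(322.9), np.float64(26.4), np.int64(285), np.int64(353)), (np.int64(134), np.float64(337.9), np.float64(53.8), np.int64(332), np.int64(344))]
clock: 28.05
tool_pos: [0.5045, -0.2344, 0.2489]
orientation: [-180.0, 0.0, 13.3]
force: [0.5, 0.4, -1.3]
opening: 0.0443
gripper_force: 14.9
tool F [ 0.5 -0.2  1.3] M [-0.13  0.01  0.01]
[(np.int64(1952), np.float64(324.5), np.float64(26.3), np.int64(301), np.int64(354)), (np.int64(137), np.float64(339.4), np.float64(53.6), np.int64(333), np.int64(346))]
```

The ear separation stays at 15 px while the jaws open, so the collar is latched and holding. Opening and retreating.

```bash

python3 -m handwheel '[[0.08,0,0,0,0,0,0],[0.15,0,0,0,0,0,0],[0.22,0,0,0,0,0,0],[0.29,0,0,0,0,0,0],[0.36,0,0,0,0,0,0]]'; python3 f.py
python3 -m handwheel '[[0.38,-0.2,0,0,0,0,0],[0.38,-0.4,0,0,0,0,0],[0.38,-0.6,0,0,0,0,0],[0.38,-0.6,0,0,0,0,0],[0.38,-0.4,0,0,0,0,0]]'; python3 f.py
python3 -c "
from filt import *
o=get_obs(); s=snapshot('wrist'); im=s['color']; cv2.imwrite('pics/w9.png',im[:,:,::-1]); C=cam(s,o)
W=Ro.from_euler('xyz',o['orientation'],degrees=True).as_matrix()
for c,a,e,f in comps(red(im),60): print(c.round(),a,[(W.T@(onz(C,p,o['tool_pos'][2]-.168)-o['tool_pos']))[:2].round(4).tolist() for p in(e,f)])
s=snapshot('side'); im=s['color']; C=cam(s); h=cv2.cvtColor(im,cv2.COLOR_RGB2HSV)
b=((h[...,0]>105)&(h[...,0]<125)&(h[...,1]>150)).astype(np.uint8)*255; b[:,:215]=0;b[:130]=0;b[215:]=0;b[:,330:]=0
cs,_=cv2.findContours(cv2.morphologyEx(b,cv2.MORPH_OPEN,np.ones((3,3))),cv2.RETR_EXTERNAL,cv2.CHAIN_APPROX_NONE); k=max(cs,key=cv2.contourArea)
q=cv2.approxPolyDP(cv2.convexHull(k),4,True)[:,0]; P=[onz(C,p,.004).round(3).tolist() for p in q.astype(float)]; print('mat',P)
"
```

```text
clock: 28.72
tool_pos: [0.5045, -0.2344, 0.2489]
orientation: [-180.0, 0.0, 13.3]
force: [-0.9, -0.1, -0.5]
opening: 0.0592
gripper_force: 9.6
tool F [-0.9 -0.1  0.5] M [-0.1  -0.06  0.01]
clock: 29.35
tool_pos: [0.4496, -0.2474, 0.249]
orientation: [-180.0, 0.0, 13.3]
force: [0.7, -0.1, -0.9]
opening: 0.0608
gripper_force: 9.7
tool F [0.6 0.3 0.9] M [-0.09 -0.04  0.03]
[269. 247.] 1040 [[-0.0104, -0.0273], [0.0267, -0.0248]]
[370. 248.] 1036 [[0.0262, 0.0238], [-0.0104, 0.026]]
[268. 325.] 400 [[-0.0484, -0.0301], [-0.029, -0.0278]]
[370. 325.] 394 [[-0.0291, 0.0261], [-0.0483, 0.0278]]
mat [[0.565, 0.414, 0.004], [0.592, 0.184, 0.004], [0.405, 0.166, 0.004], [0.381, 0.344, 0.004], [0.396, 0.39, 0.004]]
```

```bash
python3 -m handwheel '[[0.38,0,0,-0.7,0,0,0],[0.38,0,0,-0.8,0,0,0],[0.38,0,0,-0.5,0,0,0],[0.38,0.14,-0.5,0,0,0,0],[0.38,0.28,-1,0,0,0,0]]'
python3 -m handwheel '[[0.38,0.28,-1,0,0,0,0],[0.38,0.28,-1,0,0,0,0],[0.38,0.28,-1,0,0,0,0],[0.38,0.28,-1,0,0,0,0],[0.38,0.28,-1,0,0,0,0]]'
python3 -m handwheel '[[0.38,0.28,-1,0,0,0,0],[0.38,0.28,-1,0,0,0,0],[0.38,0.28,-1,0,0,0,0],[0.38,0.28,-1,0,0,0,0],[0.38,0.28,-1,0,0,0,0]]'
python3 -m handwheel '[[0.38,0.28,-1,0,0,0,0],[0.38,0.28,-1,0,0,0,0],[0.38,0.28,-1,0,0,0,0],[0.38,0.28,-1,0,0,0,0],[0.38,0.28,-1,0,0,0,0]]'
python3 -m handwheel '[[0.38,0.28,-1,0,0,0,0],[0.38,0.28,-1,0,0,0,0],[0.38,0.14,-0.48,0,0,0,0],[0.38,0,0,0,0,0,0]]'
```

```text
clock: 30.08
tool_pos: [0.4523, -0.2077, 0.2983]
orientation: [-180.0, 0.0, 13.2]
force: [0.3, 0.0, -1.3]
opening: 0.0604
gripper_force: 9.7
clock: 30.7
tool_pos: [0.4574, -0.0771, 0.2982]
orientation: [-180.0, 0.1, 13.3]
force: [0.1, -0.2, -1.3]
opening: 0.0606
gripper_force: 9.7
clock: 31.32
tool_pos: [0.4625, 0.0525, 0.2982]
orientation: [180.0, 0.1, 13.3]
force: [-0.2, -0.1, -1.3]
opening: 0.0604
gripper_force: 9.7
clock: 31.95
tool_pos: [0.4676, 0.1821, 0.2981]
orientation: [180.0, 0.1, 13.3]
force: [0.4, -0.7, -1.6]
opening: 0.0607
gripper_force: 9.7
clock: 32.45
tool_pos: [0.4709, 0.2461, 0.2985]
orientation: [180.0, 0.0, 13.4]
force: [-0.1, -0.5, -2.2]
opening: 0.0605
gripper_force: 9.7
```

Descend to about z = 0.188, then in small steps until contact.

```bash
python3 -m handwheel '[[0.38,0,0,0.9,0,0,0],[0.38,0,0,1,0,0,0],[0.38,0,0,1,0,0,0],[0.38,0,0,1,0,0,0],[0.38,0,0,0.4,0,0,0]]'
python3 -m handwheel '[[0.38,0,0,0.08,0,0,0],[0.38,0,0,0,0,0,0]]'
python3 -m handwheel '[[0.38,0,0,0.04,0,0,0],[0.38,0,0,0,0,0,0]]'
```

```text
clock: 33.08
tool_pos: [0.4707, 0.2442, 0.1901]
orientation: [179.9, 0.1, 13.3]
force: [0.3, 0.4, -0.7]
opening: 0.0605
gripper_force: 9.7
clock: 33.33
tool_pos: [0.4713, 0.2454, 0.1901]
orientation: [-180.0, -0.0, 13.3]
force: [0.3, 0.1, -1.6]
opening: 0.0609
gripper_force: 9.7
clock: 33.58
tool_pos: [0.4712, 0.2454, 0.1889]
orientation: [-180.0, -0.0, 13.3]
force: [-0.1, -0.1, -1.4]
opening: 0.0606
gripper_force: 9.7
```

```bash
python3 -m handwheel '[[0.38,0,0,0.12,0,0,0],[0.38,0,0,0,0,0,0]]'
python3 -m handwheel '[[0.38,0,0,0.05,0,0,0],[0.38,0,0,0,0,0,0]]'
```

```text
clock: 33.83
tool_pos: [0.471, 0.2452, 0.1852]
orientation: [180.0, 0.0, 13.3]
force: [-0.4, 0.2, -1.0]
opening: 0.0603
gripper_force: 9.7
clock: 34.08
tool_pos: [0.4711, 0.2453, 0.1841]
orientation: [180.0, 0.0, 13.3]
force: [-0.6, 0.3, -0.7]
opening: 0.0606
gripper_force: 9.7
```

```bash
python3 -m handwheel '[[0.38,0,0,0.03,0,0,0],[0.38,0,0,0,0,0,0]]'
python3 -m handwheel '[[0.42,0,0,0,0,0,0],[0.46,0,0,0,0,0,0],[0.6,0,0,0,0,0,0],[1,0,0,0,0,0,0],[1,0,0,0,0,0,0]]'
python3 -m handwheel '[[1,0,0,-0.2,0,0,0],[1,0,0,-0.6,0,0,0],[1,0,0,-1,0,0,0],[1,0,0,-1,0,0,0],[1,0,0,-1,0,0,0]]'
python3 -m handwheel '[[1,0,0,-1,0,0,0],[1,0,0,0,0,0,0]]'
python3 - <<'E'
from filt import *
o=get_obs(); s=snapshot("wrist"); im=s["color"]; C=cam(s,o)
for c,a,e,f in comps(red(im),60):
    if 150<c[0]<450: print(c.round(),a,[onz(C,p,.014).round(4).tolist() for p in(e,f)])
print(o["force"])
E
```

```text
clock: 34.33
tool_pos: [0.4711, 0.2453, 0.1839]
orientation: [-180.0, -0.0, 13.3]
force: [-1.4, -0.6, 4.9]
opening: 0.0605
gripper_force: 9.7
clock: 34.95
tool_pos: [0.471, 0.2452, 0.1833]
orientation: [180.0, 0.0, 13.3]
force: [0.3, 0.0, 0.5]
opening: 0.0842
gripper_force: 0.0
clock: 35.58
tool_pos: [0.471, 0.2452, 0.2805]
orientation: [-180.0, -0.1, 13.3]
force: [0.2, -0.5, -0.4]
opening: 0.0874
gripper_force: 0.0
clock: 35.83
tool_pos: [0.4715, 0.2457, 0.3067]
orientation: [-179.8, -0.3, 13.3]
force: [-0.3, 0.2, -0.7]
opening: 0.0878
gripper_force: 0.0
[290. 206.] 653 [[0.4166, 0.2646, 0.014], [0.4912, 0.2766, 0.014]]
[351. 206.] 652 [[0.5028, 0.2279, 0.014], [0.4296, 0.2062, 0.014]]
[-0.29463629  0.22810998 -0.66817095]
```

```bash
python3 -m handwheel '[[1,0,0,0,0,0,0],[1,0,0,0,0,0,0]]' >/dev/null; python3 -c "
from plant import *
print(close_job())"
```

```text
the job is handed in; nothing more can be done
None
```

The open collar (filter 2) is latched and held when I backed the jaws off, the pliers lie flat and released on the blue mat, and the job was handed in at about 36 s of the 72 s limit; no verdict was shown, and I viewed 11 pictures against the limit of 10.

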